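Sweep the spools into the bench pen

TASK

Clear the work area by sweeping all three sewing spools along the bench into the low three-sided metal pen, with the closed fingertips: push gently, and do not grip, lift, tip or flick a spool. Finish with all three standing inside the pen, entirely behind its open mouth, and leave the other things on the bench where they are.

Things in the scene. Friction and masses are not known exactly. Their poses are not given: they have to be found in the camera images.
- pen: low pen of aluminium strip, screwed to the bench, on the right: three walls 28 mm high, 5 mm thick, no floor (the bench runs in). Outside 170 mm along x, 105 mm along y; open on its +y side, which faces world +y within 0.25 rad. Inner face of the back wall at y = -47.5 mm, of the side walls at x = +-80 mm. Two feet 6 mm high reach 20 mm behind it. Origin: centre of the outline, on the bench
- pen_mouth (a point): middle of the pen's open mouth, on the bench, 52.5 mm along y from the pen's origin; the mouth line runs along x, 160 mm wide
- wrap_reel: fixed yarn reel, the tall machine on a white slab at the left and back: it fills x > 0.52 m, y > 0.02 m (world) to over 0.4 m high. The arm starts on its left: draw the tool in to about 0.4 m from the base axis when swinging past
- spool_a: flanged sewing spool wound with thread, standing on its flange on the bench, a plain cylinder to the touch: 46 mm across, 42 mm high, 45 g, white flanges; slides freely when pushed low down. Origin: centre of its underside, z axis up its axis; its yaw means nothing
- spool_b: flanged sewing spool wound with thread, standing on its flange on the bench, a plain cylinder to the touch: 40 mm across, 50 mm high, 45 g, orange flanges; slides freely when pushed low down. Origin: centre of its underside, z axis up its axis; its yaw means nothing
- spool_c: flanged sewing spool wound with thread, standing on its flange on the bench, a plain cylinder to the touch: 46 mm across, 42 mm high, 45 g, white flanges, the same as spool_a; slides freely when pushed low down. Origin: centre of its underside, z axis up its axis; its yaw means nothing
- tally_counter: round hand tally counter with a finger ring, 68 x 42 (ring along its x) x 21 mm high, lying among the spools; a bystander, loose, to be left where it is. Origin: centre of its underside
- pick_glass: folding magnifier (black frame), 38 x 36 x 40 mm high; a bystander, loose, to be left where it is. Origin: centre of its underside
- snips: thread snips, 25 x 114 (along its y) x 9 mm; a bystander, loose, to be left where it is. Origin: centre of its underside
- stapler: stapler, 34 x 112 (along its y) x 34 mm high; a bystander, loose, to be left where it is. Origin: centre of its underside
- calculator: pocket calculator, 108 (x) x 66 x 13 mm; a bystander, loose, to be left where it is. Origin: centre of its underside

How it is judged (in metres and radians):
At the end, for the whole second after the job is handed in: Each spool stands upright (within 0.1 rad) on the bench, at rest, between the pen's walls and wholly behind the line of its open mouth (2 mm grace), and no bystander has moved more than 20 mm (x of spool_a in the frame of pen between -0.064 and 0.064 m and y of spool_a in the frame of pen between -0.034 and 0.0315 m and height (world z) of each of spool_a, spool_b, spool_c below 0.006 m and angle between each of spool_a, spool_b, spool_c's own z axis and vertical below 0.1 rad and linear speed of each of spool_a, spool_b, spool_c below 0.01 m/s and x of spool_b in the frame of pen between -0.064 and 0.064 m and y of spool_b in the frame of pen between -0.034 and 0.0345 m and x of spool_c in the frame of pen between -0.064 and 0.064 m and y of spool_c in the frame of pen between -0.034 and 0.0315 m and distance of each of tally_counter, pick_glass, snips, stapler, calculator from where it was at the start of the episode below 0.02 m); the robot touches nothing.
It fails at once if a spool is lifted (its foot more than 15 mm above the bench) (height (world z) of any of spool_a, spool_b, spool_c above 0.015 m).
It fails at once if a spool is tipped by more than 0.5 rad (angle between any of spool_a, spool_b, spool_c's own z axis and vertical above 0.5 rad).
It fails at once if a spool is taken between the fingers (height (world z) of the grasp point below 0.045 m and (horizontal distance between the grasp point and spool_a below 0.012 m or horizontal distance between the grasp point and spool_b below 0.012 m or horizontal distance between the grasp point and spool_c below 0.012 m)).
It fails at once if a spool is flicked or thrown (faster than 0.6 m/s) (linear speed of any of spool_a, spool_b, spool_c above 0.6 m/s).
It fails at once if a bystander (tally counter, pick glass, snips, stapler, calculator) is moved by more than 20 mm (distance of any of tally_counter, pick_glass, snips, stapler, calculator from where it was at the start of the episode above 0.02 m).
It also fails if it takes over 72 s, if anything falls off the work surface, if the arm or the gripper's body presses on something with over 40 N, if the wrist force passes 120 N, or if a joint passes its speed limit or range.

ROBOT

A 6-joint arm with a two-finger parallel gripper is mounted at the origin on a cart in front of the work surface, level with it; the furniture and walls round the work are solid. World frame = base frame: x ahead of the robot, y to its left, z up, the work surface at z = 0. Lengths are in mm, angles in rad, forces in N, time in s.
With the tool pointing down it reaches from about 275 to 750 mm from the base axis. Payload 10.2 kg.
Tool frame: the origin (TCP) lies at the very end of the fingers, on their centre line; the grasp point (between the pads) lies 19 mm behind it; z points along the fingers, y is the line along which they close (so a half turn about z gives the same grasp; the last joint's range is limited). The gripper opens to 85 mm and grips with 20 to 120 N. Pads are 22 mm wide; open, the fingers measure 114 mm over their backs; the gripper's body (76 mm by 85 mm) begins 54 mm behind the grasp point. The pads swing forward as they close: fully open they stand 13 mm farther back than shut.
Start: joints at [0.894, 0.313, 1.498, -0, 1.331, -0.223], TCP at [230.165, 471.864, 231.294] pointing down, gripper open.
Joint ranges: [-2.94, 2.94], [-0.97, 2.17], [0.19, 2.56], [-1.23, 4.37], [0.02, 3.11], [-2.88, 2.88]. Speed limits (rad/s): [2.39, 2.39, 3.01, 3.14, 3.14, 3.14].

INTERFACE

Orientations are given as a unit quaternion [w, x, y, z].
In Python, from rig import ctrl, vision gives the robot as it stands. The module is installed in compiled form; this text tells all that it offers.
- The arm moves only by the tool play_rows, never from a script. Its arguments are lists of equal length, an entry for each row: "translation": the shift along the tool's x, y, z in m, a list of three; "rotation": the turn, a rotation vector about the tool's x, y, z in rad, a list of three; "gripper": the gripper's target within -1 to 1 (shut at 1, half-way at 0, fully open at -1). A call has 1 to 10 rows; each row is the pose to reach, as a shift and turn from the pose commanded when the call began, along the tool's axes at that moment; what a row does not reach only later rows make up. A row lasts 1/8 s, in which the tool goes at most 62.5 mm and 10.7 degrees, less where a joint would pass 70% of its speed; a pose out of reach is approached as far as the arm can. A call with a gripper value outside its range is refused whole. The fingers move at their own pace and stop on an object; "force" is the grip in N (left out, the last holds). Time passes only in rows, so rows that repeat a pose let the fingers close. It gives the time, the measured TCP pose, the force, the opening and the grip force at its end, in the units of the state.
- ctrl.sense(): the state, without advancing time (a new reading comes with each control period).
- vision.capture(name): name is "side" or "top"; returns a dict with "pixels" (480x640x3 uint8, red, green, blue), "vfov" (degrees; the focal length in pixels is half the picture's height over the tangent of half this angle, whatever the lens; pixels are square), "cx", "cy" (the principal point, pixels), "rvec" (rotation vector, rad) and "tvec" (3), from world to camera coordinates, as OpenCV has them. Camera axes: x right, y down, z forward; pixel columns grow to the right and rows downward; lengths in mm; the calibration is good to about 2 mm. A picture is of the moment at which its call begins. There is no depth.
- ctrl.finish_job(): hands the job in; it is judged then, once.
The state is a dict: "time_s": time; "joints": joint angles; "dq": joint speeds; "tau": joint torques, N m; "eef_pos": TCP position; "ee_rot": TCP orientation; "force": force on the tool from outside, world axes, zero at the start; "wrist_torque": the same for the moment, N m; "grip_width": opening from 0.0 (shut) to 1.0 (fully open); "grip_force": force on a finger pad.
Only numpy, scipy, OpenCV 4.12 (cv2) and the standard library are available. Lean on these libraries where they do the work, as an engineer would, in place of code of your own. Each camera call takes 0.05 s, during which the arm holds its last target. There are 200 camera calls.

## Working session

There is one attempt and no reset: what is moved stays moved. The work goes in short steps, Python scripts to look and compute and a tool call to move; the robot and the scene stay as the last step left them, time stands still between calls to the robot, and variables do not carry over. Pictures are saved under pics/ and viewed, at most 10 in all, crops included, and the job is handed in when it is done.

Besides the shell and the picture viewer there is one more tool, called after "Call:" as a command line: name --argument value ..., lists and objects as JSON in quotes. play_rows: Moves the arm, as the interface text tells. Its arguments: {"type":"object","properties":{"translation":{"type":"array"},"rotation":{"type":"array"},"gripper":{"type":"array"},"force":{"type":"number"}},"required":["translation","rotation","gripper"]}

```bash
mkdir -p pics
cat > h.py <<'E'
import numpy as np, cv2
from rig import ctrl, vision
def cap(n,f=None):
    c=vision.capture(n)
    if f: cv2.imwrite('pics/'+f,c['pixels'][:,:,::-1])
    return c
def cam(c):
    R=cv2.Rodrigues(np.array(c['rvec'],float))[0];f=240/np.tan(np.radians(c['vfov'])/2)
    return R,np.array(c['tvec'],float).ravel(),f
def ray(c,u,v,z=0.):
    R,t,f=cam(c);d=R.T@np.array([(u-c['cx'])/f,(v-c['cy'])/f,1]);o=-R.T@t
    return o+d*(z-o[2])/d[2]
def proj(c,p):
    R,t,f=cam(c);q=R@np.array(p,float)+t
    return f*q[0]/q[2]+c['cx'],f*q[1]/q[2]+c['cy']
E
python3 - <<'E'
from h import *
for n in('top','side'):
    c=cap(n,n+'0.png');R,t,f=cam(c);print(n,-R.T@t,f,c['cx'],c['cy'],{k:v for k,v in c.items() if k not in('pixels',)})
print(ctrl.sense())
E
```

```text
top [4.89598789e+02 4.21569944e-01 1.55289454e+03] 617.5903902187357 318.09549281467395 243.2898296405598 {'vfov': 42.47295795135218, 'cx': 318.09549281467395, 'cy': 243.2898296405598, 'rvec': array([ 2.18181943, -2.20541859,  0.08324289]), 'tvec': array([ -10.56068892,  589.39275451, 1517.79222933])}
side [709.26746719 493.4474309  928.88038473] 480.94126729342713 318.1745382936816 240.45234951015013 {'vfov': 53.04035875487876, 'cx': 318.1745382936816, 'cy': 240.45234951015013, 'rvec': array([ 0.29550324,  2.97779354, -0.76353079]), 'tvec': array([ 593.99744339,  -98.29055901, 1116.6357864 ])}
{'time_s': 0.1, 'joints': array([ 8.93588389e-01,  3.13388496e-01,  1.49834258e+00,  8.57998886e-06,
        1.33096448e+00, -2.23403243e-01]), 'dq': array([ 0.00093107, -0.00056996, -0.0002465 ,  0.00127485, -0.00088003,
       -0.00017976]), 'tau': array([ 1.97058871e-03, -4.12904155e+01, -2.60142356e+01, -1.86806469e-04,
        3.08704097e-03, -1.42986781e-05]), 'eef_pos': array([230.02706425, 471.68659973, 230.80211067]), 'ee_rot': array([-2.43764088e-04,  2.24961315e-01,  9.74367540e-01, -4.94663346e-04]), 'force': array([ 0.31049586, -0.44626808, -1.08784971]), 'wrist_torque': array([ 0.02165123, -0.03135422, -0.04334247]), 'grip_force': 0.0, 'grip_width': 1.0004521401015796}
```

View pics/top0.png

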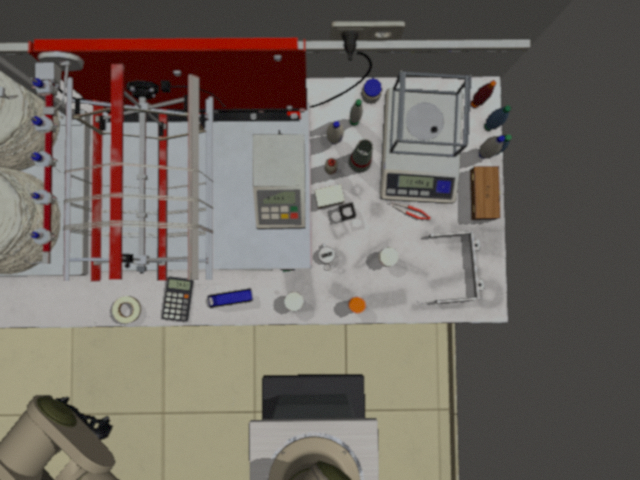

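View pics/side0.png

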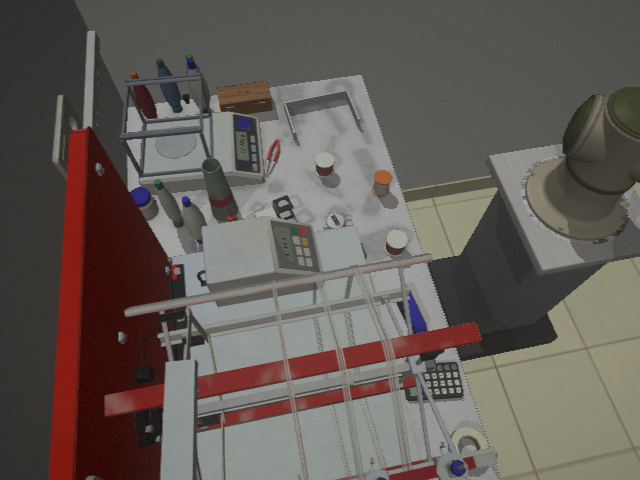

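Top view: white spools at about (388,257) and (294,302), orange at (357,305), tally counter (325,256), pen (425–480, 232–303) opening to the left (+y), snips (412,212). The side view shows the same layout clearly.

Run:
```python
from h import *
c=cap('top');s=cap('side')
im=c['pixels'];print(im[257,388],im[302,294],im[305,357],im[290,400])
def blob(c,u,v,z,tol=38,r=14):
    im=c['pixels'].astype(int);m=(np.abs(im-im[v-1:v+2,u-1:u+2].reshape(-1,3).mean(0)).max(2)<tol).astype(np.uint8)
    w=np.zeros_like(m);cv2.circle(w,(u,v),r,1,-1);m&=w
    n,l,st,ce=cv2.connectedComponentsWithStats(m);k=l[v,u]
    return ce[k],st[k],ray(c,*ce[k],z).round(1)
for n,u,v,z in(('w1',388,257,42),('w2',294,302,42),('or',357,305,50)):print(n,blob(c,u,v,z))
for n,u,v,z in(('w1',325,159,42),('w2',396,238,42),('or',384,177,50)):print('side',n,blob(s,u,v,z))
for n,u,v in(('tally',325,256),('snipsL',393,207),('snipsR',430,215),('glass',347,212),('penBL',430,302),('penTL',424,236),('penBR',478,298),('penTR',476,234),('stapR',252,297),('edge',400,321),('slabcorner',310,268)):print(n,ray(c,u,v,0 if n in('edge','slabcorner') else 20).round(0))
def crop(c,x0,y0,x1,y1,f):cv2.imwrite('pics/'+f,cv2.resize(c['pixels'][y0:y1,x0:x1,::-1],None,fx=4,fy=4,interpolation=2))
crop(c,300,195,500,330,'t1.png');crop(s,250,70,430,210,'s1.png')
```

```text
[174 178 169] [174 178 172] [175  93  17] [150 148 146]
w1 (array([390.03505155, 256.2742268 ]), array([376, 243,  27,  29, 485], dtype=int32), array([ 554. , -192.6,   42. ]))
w2 (array([294.31333333, 300.93111111]), array([282, 288,  27,  29, 450], dtype=int32), array([447.7,  42.9,  42. ]))
or (array([356.49152542, 304.5480226 ]), array([349, 298,  16,  14, 177], dtype=int32), array([ 437.4, -108. ,   50. ]))
side w1 (array([324.98377282, 156.77484787]), array([311, 145,  29,  24, 493], dtype=int32), array([ 550. , -198.2,   42. ]))
side w2 (array([396.24898785, 236.19838057]), array([382, 224,  29,  24, 494], dtype=int32), array([445.4,  38.7,  42. ]))
side or (array([382.77435897, 176.69230769]), array([374, 170,  18,  14, 195], dtype=int32), array([ 435.4, -111.3,   50. ]))
tally [557. -34.  20.]
snipsL [ 678. -205.   20.]
snipsR [ 657. -297.   20.]
glass [667. -90.  20.]
penBL [ 441. -292.   20.]
penTL [ 605. -281.   20.]
penBR [ 449. -412.   20.]
penTR [ 608. -411.   20.]
stapR [458. 148.  20.]
edge [ 393. -220.    0.]
slabcorner [528.   4.   0.]
```

View pics/t1.png

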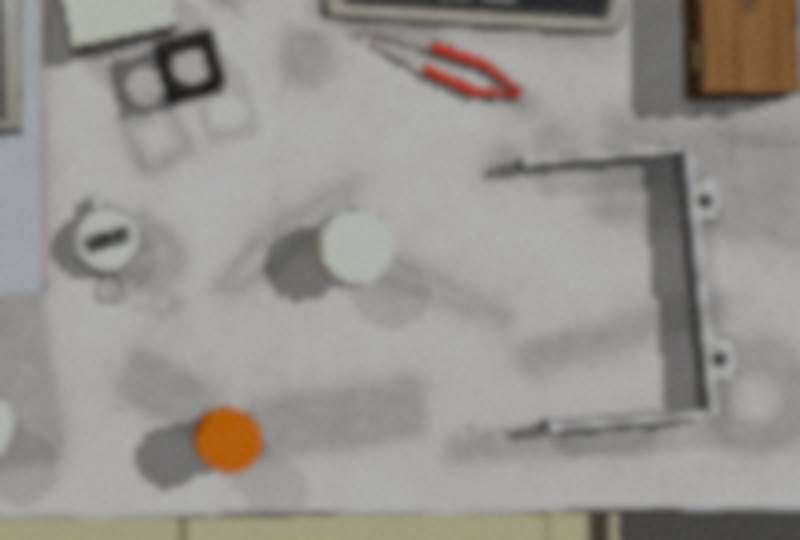

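View pics/s1.png

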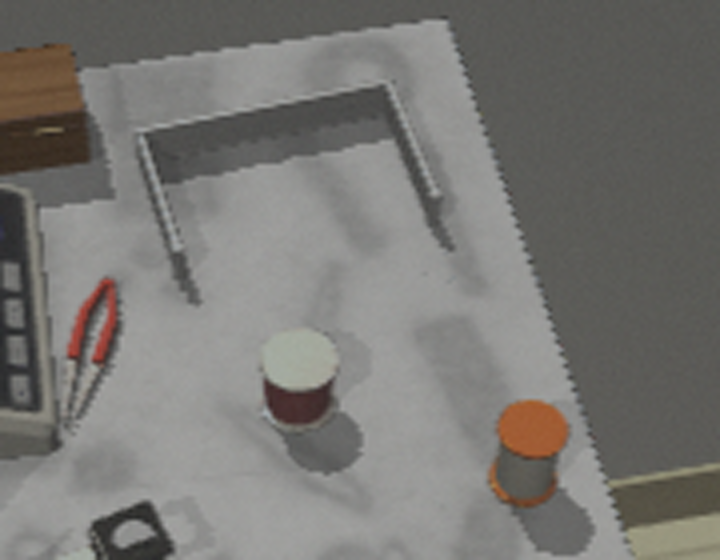

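Crops: white spool A top at (389,257), orange top at (357,305). The pen's back outer corners are at (471.5,233) and (476.5,297.5), and its wall tips at about (430,236) and (437,302). The dark bits beyond the tips are shadow.

Run:
```python
from h import *
c=cap('top');s=cap('side')
T=lambda u,v:ray(c,300+u/4,195+v/4,28)[:2]
S=lambda u,v:ray(s,250+u/4,70+v/4,28)[:2]
t=[T(686,153),T(706,410),T(522,163),T(548,428)]
q=[S(138,131),S(389,83),S(178,250),S(438,195)]
for p in (t,q):
    p=np.array(p);d=p[0]-p[1];ex=d/np.linalg.norm(d);ey=np.array([-ex[1],ex[0]])
    print(p.round(0).tolist(),'back len',np.linalg.norm(d),'sides',np.linalg.norm(p[2]-p[0]),np.linalg.norm(p[3]-p[1]))
    o=(p[0]+p[1])/2+52.5*ey;print('origin',o,'yaw',np.arctan2(ex[1],ex[0]),[ (o+ex*x-5*ey).round(0).tolist() for x in(50,0,-50)], 'mouth',(o+ex*80+52*ey).round(0),(o-ex*80+52*ey).round(0))
```

```text
[[610.0, -398.0], [451.0, -406.0], [605.0, -296.0], [441.0, -308.0]] back len 159.3063307168658 sides 102.30005205728918 98.41109781695894
origin [ 527.49473657 -349.66169663] yaw 0.050430385077267485 [[578.0, -352.0], [528.0, -355.0], [478.0, -357.0]] mouth [ 605. -294.] [ 445. -302.]
[[613.0, -398.0], [447.0, -408.0], [605.0, -297.0], [439.0, -309.0]] back len 165.91549361059384 sides 101.89646062194889 99.51547612571439
origin [ 526.91818915 -350.83167289] yaw 0.060515713799239375 [[577.0, -353.0], [527.0, -356.0], [477.0, -359.0]] mouth [ 604. -294.] [ 444. -304.]
```

Call:
play_rows --translation '[[-0.05,-0.05,0],[-0.08,-0.1,0],[-0.11,-0.14,0],[-0.13,-0.18,0],[-0.13,-0.18,0]]' --rotation '[[0,0,0],[0,0,0],[0,0,0],[0,0,0],[0,0,0]]' --gripper '[1,1,1,1,1]'

```text
time_s: 0.92
eef_pos: [268.3, 251.5, 231.5]
ee_rot: [0.0, 0.227, 0.974, 0.0]
force: [1.4, 0.4, -0.2]
grip_width: 0.002
grip_force: 0.0
```

Call:
play_rows --translation '[[-0.029,-0.029,0],[-0.058,-0.058,0],[-0.087,-0.087,0],[-0.116,-0.116,0],[-0.145,-0.145,0],[-0.174,-0.174,0],[-0.203,-0.202,0],[-0.203,-0.202,0],[-0.203,-0.202,0]]' --rotation '[[0,0,0.14],[0,0,0.28],[0,0,0.42],[0,0,0.56],[0,0,0.7],[0,0,0.84],[0,0,0.957],[0,0,0.957],[0,0,0.957]]' --gripper '[1,1,1,1,1,1,1,1,1]'

```text
time_s: 2.05
eef_pos: [362.1, -16.7, 231.2]
ee_rot: [-0.0, 0.648, 0.762, 0.0]
force: [0.4, -0.3, 0.5]
grip_width: 0.004
grip_force: 0.0
```

```bash
cat >> h.py <<'E'
def rel(x,y,z):
    "tool-frame shift (mm) to reach world x,y,z; heading of tool y (deg)"
    s=ctrl.sense();w,a,b,d=s['ee_rot'];R=np.array([[1-2*(b*b+d*d),2*(a*b-w*d),2*(a*d+w*b)],[2*(a*b+w*d),1-2*(a*a+d*d),2*(b*d-w*a)],[2*(a*d-w*b),2*(b*d+w*a),1-2*(a*a+b*b)]])
    return (R.T@(np.array([x,y,z])-s['eef_pos'])).round(0),np.degrees(np.arctan2(R[1,1],R[0,1])).round(1),s['eef_pos'].round(0),s['time_s']
E
python3 -c "
from h import *
for z in(231,70,10):print(rel(546,-148,z))"
```

```text
(array([-159.,  160.,    0.]), np.float64(9.3), array([362., -17., 231.]), 2.05)
(array([-159.,  160.,  161.]), np.float64(9.3), array([362., -17., 231.]), 2.05)
(array([-159.,  160.,  221.]), np.float64(9.3), array([362., -17., 231.]), 2.05)
```

Call:
play_rows --translation '[[-0.03,0.03,0.0],[-0.065,0.065,0.0],[-0.1,0.1,0.0],[-0.135,0.135,0.03],[-0.159,0.159,0.08],[-0.159,0.159,0.12],[-0.159,0.159,0.16],[-0.159,0.159,0.16]]' --rotation '[[0,0,0],[0,0,0],[0,0,0],[0,0,0],[0,0,0],[0,0,0],[0,0,0],[0,0,0]]' --gripper '[1,1,1,1,1,1,1,1]'

```text
time_s: 3.05
eef_pos: [543.3, -146.9, 69.2]
ee_rot: [-0.003, 0.647, 0.762, -0.001]
force: [-0.2, -0.8, 0.1]
grip_width: 0.001
grip_force: 0.0
```

Run:
```python
from h import *
p=ctrl.sense()['eef_pos'];print(p)
c=cap('side');im=c['pixels'].copy()
u,v=proj(c,p);print(u,v);cv2.circle(im,(int(u),int(v)),2,(255,0,0),-1)
cv2.imwrite('pics/s2.png',cv2.resize(im[70:250,240:440,::-1],None,fx=3,fy=3))
```

```text
[ 543.25544821 -146.93711011   69.19411733]
332.85313784060844 166.4519532356407
```

View pics/s2.png

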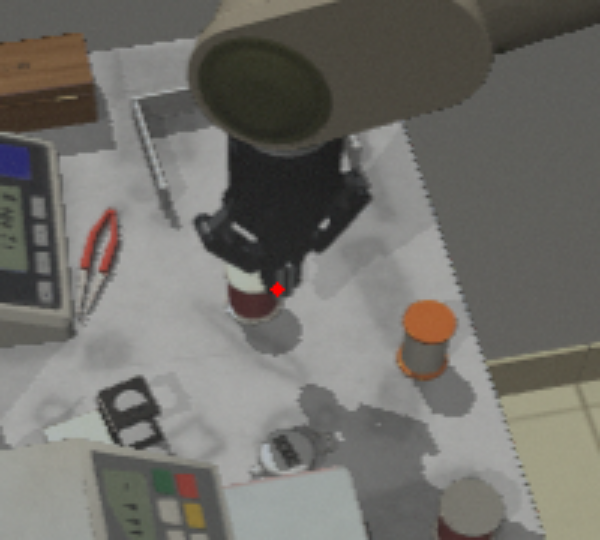

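Fingertip projects where it appears, (333,166) in the side view, so the calibration holds. Spool A is ahead of it, so I descend and push.

Call:
play_rows --translation '[[0,0,0.03],[0,0,0.058],[0,0,0.06],[-0.01,0,0.06],[-0.02,0,0.06],[-0.03,0,0.06],[-0.04,0,0.06],[-0.05,0,0.06],[-0.06,0,0.06]]' --rotation '[[0,0,0],[0,0,0],[0,0,0],[0,0,0],[0,0,0],[0,0,0],[0,0,0],[0,0,0],[0,0,0]]' --gripper '[1,1,1,1,1,1,1,1,1]'

```text
time_s: 4.22
eef_pos: [553.9, -209.0, 11.3]
ee_rot: [-0.0, 0.648, 0.761, -0.0]
force: [0.2, 0.8, 1.3]
grip_width: 0.004
grip_force: 0.2
```

```bash
cat >> h.py <<'E'
def blob(c,u,v,z,tol=38,r=14):
    u,v=int(round(u)),int(round(v))
    im=c['pixels'].astype(int);m=(np.abs(im-im[v-1:v+2,u-1:u+2].reshape(-1,3).mean(0)).max(2)<tol).astype(np.uint8)
    w=np.zeros_like(m);cv2.circle(w,(u,v),r,1,-1);m&=w
    n,l,st,ce=cv2.connectedComponentsWithStats(m);k=l[v,u]
    return ce[k].round(1),st[k],ray(c,*ce[k],z).round(1)
E
python3 - <<'E'
from h import *
s=ctrl.sense();print(s['eef_pos'],s['force'])
c=cap('side');cv2.imwrite('pics/s3.png',cv2.resize(c['pixels'][70:250,240:440,::-1],None,fx=3,fy=3))
E
```

```text
[ 553.93657083 -209.03541054   11.27863602] [0.16323473 0.76851747 1.25225991]
```

View pics/s3.png

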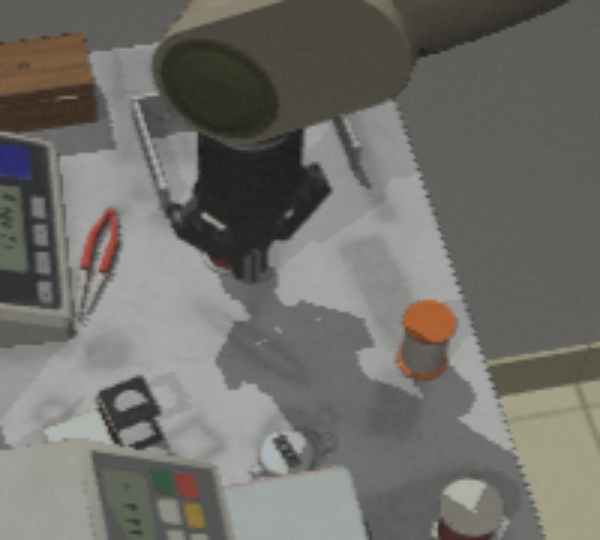

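Spool A is ahead of the fingers, mostly hidden by them at crop (220,262), and moving as expected. I continue.

Call:
play_rows --translation '[[-0.012,0,0],[-0.024,0,0],[-0.036,0,0],[-0.048,0,0],[-0.06,0,0],[-0.072,0,0],[-0.084,0,0],[-0.094,0,0],[-0.104,0,0],[-0.109,0,0]]' --rotation '[[0,0,0],[0,0,0],[0,0,0],[0,0,0],[0,0,0],[0,0,0],[0,0,0],[0,0,0],[0,0,0],[0,0,0]]' --gripper '[1,1,1,1,1,1,1,1,1,1]'

```text
time_s: 5.52
eef_pos: [571.3, -316.5, 11.2]
ee_rot: [0.0, 0.648, 0.761, 0.0]
force: [0.2, 1.0, 0.9]
grip_width: 0.004
grip_force: 0.1
```

Call:
play_rows --translation '[[-0.003,0,0],[-0.003,0,0],[0.02,0,0],[0.06,0,0],[0.06,0,-0.05],[0.06,0,-0.11],[0.12,-0.06,-0.11],[0.17,-0.11,-0.11],[0.17,-0.11,-0.11]]' --rotation '[[0,0,0],[0,0,0],[0,0,0],[0,0,0],[0,0,0],[0,0,0],[0,0,0],[0,0,0],[0,0,0]]' --gripper '[1,1,1,1,1,1,1,1,1]'

```text
time_s: 6.65
eef_pos: [433.4, -163.6, 121.4]
ee_rot: [-0.0, 0.648, 0.762, -0.0]
force: [0.7, -1.0, 0.5]
grip_width: 0.001
grip_force: 0.0
```

```bash
cat >> h.py <<'E'
O=np.array([527.,-351.]);YAW=.055
def inpen(p):
    d=np.array(p[:2])-O;c,s=np.cos(YAW),np.sin(YAW);return np.array([c*d[0]+s*d[1],-s*d[0]+c*d[1]]).round(0)
E
python3 - <<'E'
from h import *
print(rel(436,-109,50))
c=cap('side');cv2.imwrite('pics/s4.png',cv2.resize(c['pixels'][70:250,240:440,::-1],None,fx=3,fy=3))
for z,g in((42,(577,-354,42)),(50,(436,-109,50)),(42,(446,41,42))):
    u,v=proj(c,g);b=blob(c,u,v,z);print(u,v,b,inpen(b[2]))
E
```

```text
(array([53., 11., 71.]), np.float64(9.2), array([ 433., -164.,  121.]), 6.65)
301.4430592853672 109.48159669423742 (array([303.3, 109.5]), array([294, 103,  21,  15, 207], dtype=int32), array([ 572.6, -353. ,   42. ])) [45. -5.]
382.79258949880347 177.55122835052458 (array([381.5, 176.7]), array([374, 170,  16,  14, 161], dtype=int32), array([ 438.2, -111.9,   50. ])) [-76. 244.]
396.27147499942254 237.18321411073978 (array([395.2, 238.1]), array([382, 228,  27,  20, 374], dtype=int32), array([448.7,  42.7,  42. ])) [-57. 397.]
```

View pics/s4.png

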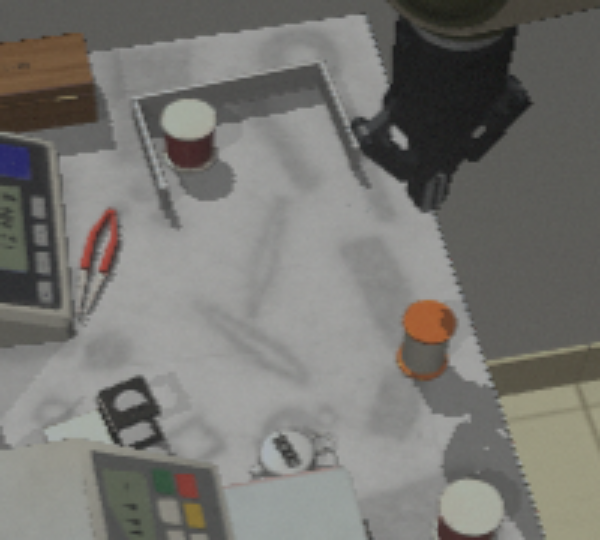

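Spool A stands in the pen at frame (45,-5). Now I go behind the orange spool.

Call:
play_rows --translation '[[0.03,0.003,0],[0.065,0.006,0],[0.099,0.009,0],[0.099,0.009,0.04],[0.099,0.009,0.085],[0.099,0.009,0.11],[0.099,0.009,0.11]]' --rotation '[[0,0,0],[0,0,-0.03],[0,0,-0.066],[0,0,-0.066],[0,0,-0.066],[0,0,-0.066],[0,0,-0.066]]' --gripper '[1,1,1,1,1,1,1]'

```text
time_s: 7.58
eef_pos: [427.9, -66.0, 10.4]
ee_rot: [-0.002, 0.623, 0.782, -0.0]
force: [0.6, 0.1, 0.3]
grip_width: 0.0
grip_force: 0.0
```

Call:
play_rows --translation '[[-0.01,0,0],[-0.02,0,0],[-0.032,0,0],[-0.044,0,0],[-0.056,0,0],[-0.068,0,0],[-0.08,0,0],[-0.092,0,0],[-0.104,0,0],[-0.114,0,0]]' --rotation '[[0,0,0],[0,0,0],[0,0,0],[0,0,0],[0,0,0],[0,0,0],[0,0,0],[0,0,0],[0,0,0],[0,0,0]]' --gripper '[1,1,1,1,1,1,1,1,1,1]'

```text
time_s: 8.82
eef_pos: [454.4, -178.3, 11.3]
ee_rot: [0.0, 0.623, 0.782, -0.0]
force: [0.1, 0.9, 0.7]
grip_width: -0.002
grip_force: 0.3
```

Call:
play_rows --translation '[[-0.01,0,0],[-0.02,0,0],[-0.03,0,0],[-0.04,0,0],[-0.05,0,0],[-0.06,0,0],[-0.068,0,0],[-0.073,0,0],[-0.075,0,0],[-0.055,0,0]]' --rotation '[[0,0,0],[0,0,0],[0,0,0],[0,0,0],[0,0,0],[0,0,0],[0,0,0],[0,0,0],[0,0,0],[0,0,0]]' --gripper '[1,1,1,1,1,1,1,1,1,1]'

```text
time_s: 10.07
eef_pos: [466.7, -231.8, 11.3]
ee_rot: [0.0, 0.623, 0.782, -0.0]
force: [-0.5, -0.2, -0.1]
grip_width: 0.004
grip_force: 0.0
```

Run:
```python
from h import *
print(rel(474,-235,11))
for n in('top','side'):
    c=cap(n);im=c['pixels'].astype(int)
    m=((im[...,0]>90)&(im[...,0]-im[...,2]>75)&(im[...,1]>35)&(im[...,1]-im[...,2]>25)).astype(np.uint8)
    k,l,st,ce=cv2.connectedComponentsWithStats(m)
    for i in range(1,k):
        if st[i][4]>25:
            p=ray(c,*ce[i],50)
            if p[1]<0 and p[0]<600:print(n,st[i],ce[i].round(0),p.round(0))
```

```text
(array([-5.,  6.,  0.]), np.float64(12.9), array([ 467., -232.,   11.]), 10.075)
```

Run:
```python
from h import *
for n in('top','side'):
    c=cap(n);im=c['pixels'];h=cv2.cvtColor(im,cv2.COLOR_RGB2HSV)
    m=((h[...,0]>5)&(h[...,0]<20)&(h[...,1]>150)&(h[...,2]>40)).astype(np.uint8)
    k,l,st,ce=cv2.connectedComponentsWithStats(m)
    for i in range(1,k):
        if st[i][4]>5:
            p=ray(c,*ce[i],50);print(n,st[i],ce[i].round(0),p.round(0))
    print(proj(c,(478,-281,50)))
```

```text
top [488  81   7   8  33] [491.  85.] [ 978. -451.   50.]
top [471 102   6   5  17] [473. 104.] [ 928. -406.   50.]
top [482 168   5  11  21] [484. 173.] [ 756. -428.   50.]
top [492 168   5   6  12] [494. 170.] [ 763. -453.   50.]
top [493 175   4   8  16] [495. 178.] [ 743. -453.   50.]
top [472 185   2   7   8] [472. 188.] [ 719. -398.   50.]
top [493 189   4   8  14] [495. 193.] [ 706. -452.   50.]
top [472 193   2   6   8] [472. 196.] [ 700. -397.   50.]
top [492 198   5  15  29] [493. 206.] [ 675. -448.   50.]
top [482 205   3   4   9] [483. 206.] [ 674. -423.   50.]
top [184 295   4   3  12] [186. 296.] [463. 306.  50.]
(np.float64(427.3122138614946), np.float64(286.98020709371656))
side [131  72   7   7  38] [133.  75.] [ 980. -546.   50.]
(np.float64(347.29080916789775), np.float64(123.32022802063923))
```

Call:
play_rows --translation '[[0.04,0,0],[0.09,0,0],[0.14,0,0],[0.14,0,0]]' --rotation '[[0,0,0],[0,0,0.06],[0,0,0.17],[0,0,0.17]]' --gripper '[1,1,1,1]'

```text
time_s: 10.78
eef_pos: [434.6, -92.8, 11.3]
ee_rot: [-0.001, 0.686, 0.727, -0.0]
force: [-0.2, 0.1, 1.3]
grip_width: 0.001
grip_force: 0.0
```

Run:
```python
from h import *
print(rel(474,-235,11))
for n in('top','side'):
    c=cap(n);im=c['pixels'];h=cv2.cvtColor(im,cv2.COLOR_RGB2HSV)
    m=((h[...,0]>5)&(h[...,0]<20)&(h[...,1]>150)&(h[...,2]>40)).astype(np.uint8)
    k,l,st,ce=cv2.connectedComponentsWithStats(m)
    for i in range(1,k):
        p=ray(c,*ce[i],50)
        if st[i][4]>5 and p[0]<600 and p[1]<100:print(n,st[i],ce[i].round(0),p.round(0))
```

```text
(array([-144.,   31.,    0.]), np.float64(3.3), array([435., -93.,  11.]), 10.775)
top [418 281  17  15 203] [426. 288.] [ 475. -278.   50.]
side [342 117  15  12 152] [349. 123.] [ 473. -283.   50.]
```

Orange is at (475,-281), right at the mouth. I push it straight in.

Call:
play_rows --translation '[[-0.04,0.01,0],[-0.09,0.025,0],[-0.13,0.03,0],[-0.149,0.03,0],[-0.157,0.03,0],[-0.167,0.03,0],[-0.178,0.03,0],[-0.19,0.03,0],[-0.202,0.03,0],[-0.212,0.03,0]]' --rotation '[[0,0,0],[0,0,0],[0,0,0],[0,0,0],[0,0,0],[0,0,0],[0,0,0],[0,0,0],[0,0,0],[0,0,0]]' --gripper '[1,1,1,1,1,1,1,1,1,1]'

```text
time_s: 12.12
eef_pos: [477.0, -305.5, 11.3]
ee_rot: [0.0, 0.687, 0.727, -0.0]
force: [0.5, 0.4, 0.8]
grip_width: 0.0
grip_force: 0.1
```

Call:
play_rows --translation '[[-0.01,0,0],[-0.017,0,0],[-0.02,0,0],[-0.02,0,0],[0.01,0,0],[0.06,0,-0.02],[0.12,0,-0.06],[0.18,0,-0.11],[0.24,-0.01,-0.11],[0.26,-0.02,-0.11]]' --rotation '[[0,0,0],[0,0,0],[0,0,0],[0,0,0],[0,0,0],[0,0,0],[0,0,0],[0,0,0],[0,0,0],[0,0,0]]' --gripper '[1,1,1,1,1,1,1,1,1,1]'

```text
time_s: 13.38
eef_pos: [442.1, -43.9, 122.3]
ee_rot: [0.001, 0.686, 0.727, 0.0]
force: [0.4, -0.1, -0.0]
grip_width: -0.0
grip_force: 0.0
```

Run:
```python
from h import *
print(rel(440,88,120))
c=cap('side');cv2.imwrite('pics/s5.png',cv2.resize(c['pixels'][70:270,240:440,::-1],None,fx=3,fy=3))
for z,g in((42,(574,-354,42)),(50,(479,-357,50)),(42,(446,41,42))):
    u,v=proj(c,g);b=blob(c,u,v,z);print(u,v,b,inpen(b[2]))
```

```text
(array([132.,   6.,   2.]), np.float64(3.3), array([442., -44., 122.]), 13.375)
302.6357127032724 109.30657882082846 (array([304.1, 109.9]), array([294, 103,  23,  16, 224], dtype=int32), array([ 570.9, -351.5,   42. ])) [44. -3.]
339.97586474081317 100.57763858559139 (array([340.1, 100.3]), array([333,  95,  15,  12, 145], dtype=int32), array([ 478.5, -358. ,   50. ])) [-49.  -4.]
396.27147499942254 237.18321411073978 (array([393.9, 233.5]), array([382, 223,  29,  24, 372], dtype=int32), array([448.4,  31.4,  42. ])) [-57. 386.]
```

View pics/s5.png

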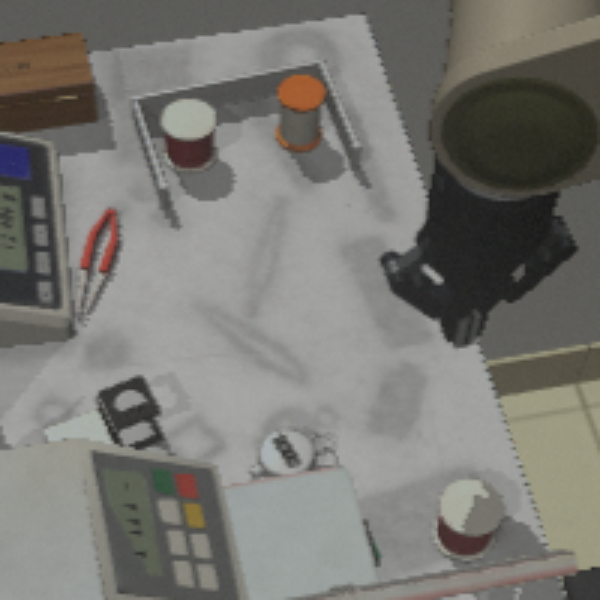

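Orange stands in the pen at (-49,-4), with A at about (46,-4). The last white spool is at about (446,42), and the gap between the first two suits it. I go behind it.

Call:
play_rows --translation '[[0.035,0,0],[0.08,0,0],[0.12,0.002,0],[0.135,0.002,0],[0.135,0.002,0.04],[0.135,0.002,0.085],[0.135,0.002,0.111],[0.135,0.002,0.111]]' --rotation '[[0,0,0],[0,0,-0.05],[0,0,-0.1],[0,0,-0.145],[0,0,-0.145],[0,0,-0.145],[0,0,-0.145],[0,0,-0.145]]' --gripper '[1,1,1,1,1,1,1,1]'

```text
time_s: 14.42
eef_pos: [436.0, 88.2, 9.2]
ee_rot: [-0.001, 0.633, 0.774, -0.001]
force: [0.6, 0.1, -0.0]
grip_width: 0.002
grip_force: 0.0
```

Call:
play_rows --translation '[[-0.01,0,0],[-0.02,0,0],[-0.032,0,0],[-0.044,0,0],[-0.056,0,0],[-0.07,0,0],[-0.084,0,0],[-0.098,0,0],[-0.112,0,0],[-0.126,0,0]]' --rotation '[[0,0,0],[0,0,0],[0,0,0],[0,0,0],[0,0,0],[0,0,0],[0,0,0],[0,0,0],[0,0,0],[0,0,0]]' --gripper '[1,1,1,1,1,1,1,1,1,1]'

```text
time_s: 15.68
eef_pos: [462.2, -35.7, 10.3]
ee_rot: [-0.0, 0.633, 0.774, -0.0]
force: [-0.0, 0.7, 0.8]
grip_width: -0.001
grip_force: 0.2
```

Call:
play_rows --translation '[[-0.014,0,0],[-0.028,0,0],[-0.042,0,0],[-0.056,0,0],[-0.07,0,0],[-0.084,0,0],[-0.098,0,0],[-0.112,0,0],[-0.126,0,0],[-0.138,0,0]]' --rotation '[[0,0,0],[0,0,0],[0,0,0],[0,0,0],[0,0,0],[0,0,0],[0,0,0],[0,0,0],[0,0,0],[0,0,0]]' --gripper '[1,1,1,1,1,1,1,1,1,1]'

```text
time_s: 16.92
eef_pos: [489.8, -170.9, 10.3]
ee_rot: [-0.0, 0.633, 0.774, -0.0]
force: [-0.9, 0.9, 1.0]
grip_width: -0.0
grip_force: 0.3
```

Run:
```python
from h import *
s=ctrl.sense();print(rel(506,-250,11),s['force'])
c=cap('top');d=np.array([.2,-.98]);g=s['eef_pos'][:2]+34*d;print(g)
u,v=proj(c,(*g,42));print(u,v,c['pixels'][int(v),int(u)]);
if c['pixels'][int(v),int(u)].min()>110:print(blob(c,u,v,42))
```

```text
(array([-81.,   0.,  -1.]), np.float64(11.5), array([ 490., -171.,   10.]), 16.925) [-0.85809499  0.91394135  1.04001856]
[ 496.55333431 -204.26158918]
395.2172432700422 279.70804639147116 [158 148 128]
(array([395.6, 279.4]), array([381, 266,  29,  29, 574], dtype=int32), array([ 497.2, -205.2,   42. ]))
```

Call:
play_rows --translation '[[-0.012,0,0],[-0.024,0,0],[-0.036,0,0],[-0.048,0,0],[-0.058,0,0],[-0.066,0,0],[-0.072,0,0],[-0.075,0,0],[-0.075,0,0],[-0.04,0,0]]' --rotation '[[0,0,0],[0,0,0],[0,0,0],[0,0,0],[0,0,0],[0,0,0],[0,0,0],[0,0,0],[0,0,0],[0,0,0]]' --gripper '[1,1,1,1,1,1,1,1,1,1]'

```text
time_s: 18.23
eef_pos: [497.8, -210.1, 10.4]
ee_rot: [0.001, 0.633, 0.774, -0.0]
force: [0.4, 0.5, -0.5]
grip_width: 0.002
grip_force: 0.0
```

Call:
play_rows --translation '[[0.05,0,0],[0.1,-0.02,0],[0.14,-0.03,0],[0.14,-0.03,0]]' --rotation '[[0,0,0],[0,0,0.07],[0,0,0.145],[0,0,0.145]]' --gripper '[1,1,1,1]'

```text
time_s: 18.73
eef_pos: [439.0, -75.9, 10.4]
ee_rot: [-0.001, 0.686, 0.727, -0.0]
force: [-0.1, -0.2, 0.1]
grip_width: -0.002
grip_force: 0.0
```

Run:
```python
from h import *
print(rel(510,-230,11))
for n in('top','side'):
    c=cap(n,n+'6.png')
    for z,g in((42,(513,-280,42)),(42,(574,-354,42)),(50,(479,-357,50))):
        u,v=proj(c,g);b=blob(c,u,v,z);print(n,u,v,b,inpen(b[2]))
cv2.imwrite('pics/s6.png',cv2.resize(c['pixels'][70:270,240:440,::-1],None,fx=3,fy=3))
```

```text
(array([-158.,   62.,   -1.]), np.float64(3.4), array([439., -76.,  10.]), 18.725)
top 425.97111808566154 272.63848098469725 (array([426.8, 271.9]), array([415, 259,  26,  29, 498], dtype=int32), array([ 514.8, -282.1,   42. ])) [-8. 69.]
top 455.47605875935744 247.4540957010327 (array([454.7, 248.4]), array([443, 238,  22,  24, 333], dtype=int32), array([ 571.6, -352.1,   42. ])) [44. -4.]
top 458.46627261336516 286.21888728516285 (array([457.7, 285.7]), array([451, 279,  15,  14, 177], dtype=int32), array([ 480.3, -355.2,   50. ])) [-47.  -2.]
side 333.07129336514333 128.06523451796832 (array([330.5, 127.2]), array([319, 115,  28,  23, 362], dtype=int32), array([ 518.6, -283.9,   42. ])) [-5. 67.]
side 302.6357127032724 109.30657882082846 (array([304.1, 109.9]), array([294, 103,  23,  16, 223], dtype=int32), array([ 570.9, -351.4,   42. ])) [44. -3.]
side 339.97586474081317 100.57763858559139 (array([340. , 100.2]), array([333,  95,  15,  12, 144], dtype=int32), array([ 478.6, -358.1,   50. ])) [-49.  -4.]
```

View pics/s6.png

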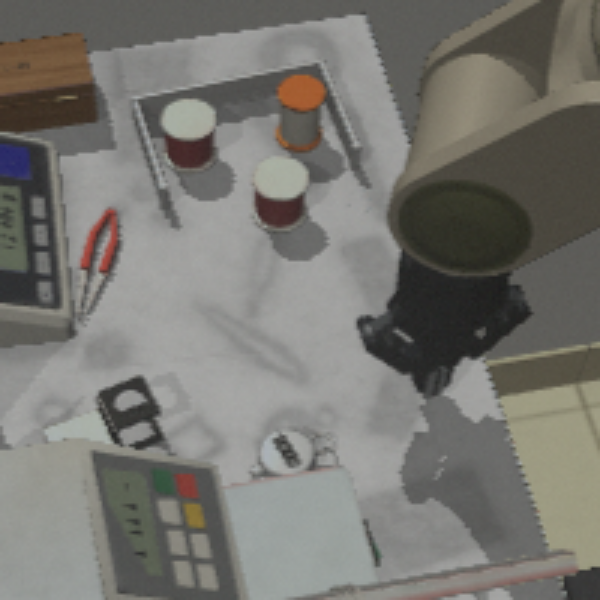

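Spool C stands at about (513,-281), just outside the mouth and lined up with the gap. I make the final push.

Call:
play_rows --translation '[[-0.03,0.02,0],[-0.07,0.045,0],[-0.11,0.057,0],[-0.15,0.057,0],[-0.164,0.057,0],[-0.164,0.057,0]]' --rotation '[[0,0,-0.05],[0,0,-0.106],[0,0,-0.106],[0,0,-0.106],[0,0,-0.106],[0,0,-0.106]]' --gripper '[1,1,1,1,1,1]'

```text
time_s: 19.58
eef_pos: [506.2, -239.2, 10.1]
ee_rot: [-0.0, 0.648, 0.762, 0.0]
force: [0.2, 0.2, 0.4]
grip_width: -0.001
grip_force: 0.0
```

Call:
play_rows --translation '[[-0.008,0,0],[-0.016,0,0],[-0.025,0,0],[-0.034,0,0],[-0.043,0,0],[-0.052,0,0],[-0.06,0,0],[-0.066,0,0],[-0.07,0,0],[-0.07,0,0]]' --rotation '[[0,0,0],[0,0,0],[0,0,0],[0,0,0],[0,0,0],[0,0,0],[0,0,0],[0,0,0],[0,0,0],[0,0,0]]' --gripper '[1,1,1,1,1,1,1,1,1,1]'

```text
time_s: 20.82
eef_pos: [517.6, -307.8, 10.3]
ee_rot: [0.0, 0.648, 0.762, -0.0]
force: [-0.6, 0.1, 0.2]
grip_width: 0.002
grip_force: 0.0
```

Call:
play_rows --translation '[[0.02,0,0],[0.06,0,0],[0.1,0,-0.03],[0.14,-0.03,-0.08],[0.19,-0.07,-0.1],[0.22,-0.1,-0.1],[0.22,-0.1,-0.1]]' --rotation '[[0,0,0],[0,0,0],[0,0,0],[0,0,0],[0,0,0],[0,0,0],[0,0,0]]' --gripper '[1,1,1,1,1,1,1]'

```text
time_s: 21.7
eef_pos: [381.3, -104.6, 110.6]
ee_rot: [-0.0, 0.647, 0.762, -0.0]
force: [1.5, 0.1, 0.2]
grip_width: -0.004
grip_force: 0.0
```

Run:
```python
from h import *
print(rel(510,-230,11))
for n in('top','side'):
    c=cap(n)
    for z,g in((42,(523,-341,42)),(42,(574,-354,42)),(50,(479,-357,50))):
        u,v=proj(c,g);b=blob(c,u,v,z);print(n,u,v,b,inpen(b[2]))
cv2.imwrite('pics/s7.png',cv2.resize(c['pixels'][70:270,240:440,::-1],None,fx=3,fy=3))
```

```text
(array([-145.,  107.,   99.]), np.float64(9.4), array([ 381., -105.,  111.]), 21.7)
top 450.7168309709831 268.2825979801102 (array([452.4, 266.4]), array([442, 254,  22,  24, 357], dtype=int32), array([ 527.6, -345.3,   42. ])) [1. 6.]
top 455.47605875935744 247.4540957010327 (array([454.8, 248.4]), array([443, 238,  22,  24, 333], dtype=int32), array([ 571.8, -352.2,   42. ])) [45. -4.]
top 458.46627261336516 286.21888728516285 (array([457.7, 285.7]), array([451, 279,  15,  14, 178], dtype=int32), array([ 480.4, -355.3,   50. ])) [-47.  -2.]
side 323.8832887062011 110.17335188872943 (array([322.2, 110.2]), array([310, 103,  23,  18, 225], dtype=int32), array([ 527.1, -341.6,   42. ])) [1. 9.]
side 302.6357127032724 109.30657882082846 (array([304.2, 109.7]), array([294, 103,  24,  16, 226], dtype=int32), array([ 570.5, -351.9,   42. ])) [43. -3.]
side 339.97586474081317 100.57763858559139 (array([340.1, 100.3]), array([333,  95,  15,  12, 145], dtype=int32), array([ 478.5, -358. ,   50. ])) [-49.  -4.]
```

View pics/s7.png

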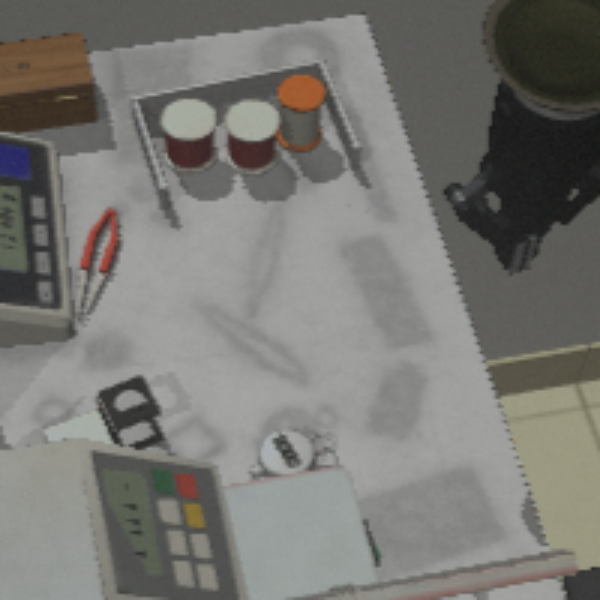

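All three spools stand upright inside the pen at frame (45,-4), (-48,-3) and (-1,8). They are well behind the mouth, the bystanders are where they were, and the arm is clear.

```bash
python3 -c "
from rig import ctrl;print(ctrl.finish_job())"
```

```text
the job is handed in; nothing more can be done
None
```

I swept all three spools into the pen with the closed fingertips and handed the job in at about 22 s; the last pictures show them standing behind the mouth and the bystanders in view where they were (stapler and calculator not rechecked), but no verdict was returned.

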